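# Seat the vial block in the heater corner and hold it

## Task

Pick up the aluminium vial block with the orange grip post and stand it on the heater nest's plate, its long side along the long fence. Press it home into the corner so that it lies flush against both dark steel fences at once, and finish while still holding it there, pressed firmly against both (a colleague will then tighten the clamps); do not let go. Leave the blue block and everything else where they stand.

Things in the scene. Friction and masses are not known exactly. Their poses are not given: they have to be found in the camera images.
- nest: Heater nest, fixed to the worktop: pale grey metal plate 160 (x) x 180 (y) x 10 mm thick with two dark steel fences that meet in the corner at its +x, +y end; the -x and -y sides are open. Origin: centre of the plate's underside, z up. A block flush against both fences has its vertical centre line at x = +20, y = +20 mm in this frame.
- long_fence: Long fence of the nest, dark steel, rigid, 140 mm long, 16 mm thick, running along the nest's y on its +x side. Inner face at x = +55 mm; top 46 mm above the worktop (36 mm above the plate). Its frame is the nest's: same origin and axes.
- short_fence: Short fence of the nest, dark steel, rigid, 110 mm long, 16 mm thick, running along the nest's x on its +y side. Inner face at y = +65 mm; top 46 mm above the worktop (36 mm above the plate). Its frame is the nest's: same origin and axes.
- orange_block: Loose aluminium vial block, 70 (x) x 90 (y) x 34 mm high, about 0.5 kg, six 13 mm bores in its top, and at the middle of its top a square orange grip post 28 x 28 mm, 48 mm tall, sides parallel to the block's. Origin: centre of the underside; the long sides run along y. Alike after half a turn.
- orange_grip (a point): Middle of the orange grip post, on the block's vertical centre line, 58 mm above its underside (24 mm above the block's top face, 24 mm below the post's top). Axes as the orange block.
- blue_block: The other vial block, the same in shape and size but with a blue grip post; not wanted. Origin: centre of its underside.
- amber_bottle: Bystander: brown glass bottle with black cap, 62 mm across, 128 mm tall. Origin: centre of its underside.
- small_bottle: Bystander: small brown bottle with white cap, 28 mm across, 62 mm tall. Origin: centre of its underside.
- beaker: Bystander: clear beaker, 56 mm across, 65 mm tall. Origin: centre of its underside.
- vial_rack: Bystander: white vial rack of slotted strips, 61 x 155 x 39 mm. Origin: centre of its underside.
- notebook: Bystander: blue notebook, 205 x 149 x 16 mm. Origin: centre of its underside.
- tape_roll: Bystander: roll of beige tape lying flat, 68 mm across, 18 mm high. Origin: centre of its underside.
- wrench: Bystander: steel open-ended wrench, 128 mm long, lying flat. Origin: centre of its underside.

How it is judged:
On the way:
1. the orange block is lifted clear of the worktop (height (world z) of orange_grip above 0.085 m), for 0.1 s.
At the end, for the whole second after the job is handed in: Through the last second the orange block stands level on the plate (3 mm, 0.05 rad), within 3 mm of flush in the corner both ways and 0.04 rad of square, still, presses each fence with over 2 N, and the fingers hold it (over 2 N) (z of orange_grip in the frame of nest between 0.065 and 0.071 m and angle between orange_grip's own z axis and vertical below 0.05 rad and x of orange_grip in the frame of nest between 0.017 and 0.023 m and y of orange_grip in the frame of nest between 0.017 and 0.023 m and angle between the x axis of orange_grip and the x axis of nest, either way round below 0.04 rad and contact force between orange_block and long_fence above 2 N and contact force between orange_block and short_fence above 2 N and contact force between the fingers and orange_block above 2 N and linear speed of orange_block below 0.01 m/s); the arm keeps its last pose, push and grip.
It fails at once if the blue block is moved more than 20 mm (distance of blue_block from where it was at the start of the episode above 0.02 m).
It fails at once if a bystander is moved more than 30 mm or knocked over (distance of any of amber_bottle, small_bottle, beaker, vial_rack, notebook, tape_roll, wrench from where it was at the start of the episode above 0.03 m or angle between any of amber_bottle, small_bottle, beaker, vial_rack, notebook, tape_roll, wrench's own z axis and vertical above 0.5 rad).
It also fails if it takes over 51 s, if anything falls off the work surface, if the arm or the gripper's body presses on something with over 40 N, if the wrist force passes 120 N, or if a joint passes its speed limit or range.

## Robot

A 7-joint arm with a two-finger parallel gripper is mounted at the origin on a cart in front of the work surface, level with it; the furniture and walls round the work are solid. World frame = base frame: x ahead of the robot, y to its left, z up, the work surface at z = 0. Lengths are in m, angles in rad, forces in N, time in s.
With the tool pointing down it reaches from about 0.35 to 0.9 m from the base axis. Payload 8.1 kg.
Tool frame: the origin (TCP) lies on the centre line of the jaws, within the pads' length; the fingertips stand 17 mm ahead of it and the grasp point (between the pads) lies 2 mm behind it; z points along the fingers, y is the line along which they close (so a half turn about z gives the same grasp; the last joint's range is limited). The gripper opens to 85 mm and grips with 20 to 120 N. Pads are 22 mm wide; open, the fingers measure 114 mm over their backs; the gripper's body (76 mm by 85 mm) begins 54 mm behind the grasp point. The pads swing forward as they close: fully open they stand 13 mm farther back than shut.
Start: joints at [-1.211, 0.434, 0.025, 1.573, -0.012, 1.134, -0.075], TCP at [0.279, 0.559, 0.248] pointing down, gripper open.
Joint ranges: [-2.62, 2.62], [-0.44, 2.09], [-1.27, 1.32], [0.08, 2.57], [-1.32, 4.46], [0.12, 2], [-2.74, 2.74]. Speed limits (rad/s): [2.22, 2.22, 3.01, 3.01, 3.14, 3.14, 3.14].

## Interface

Orientations are given as a unit quaternion [x, y, z, w].
In Python, from bench import r gives the robot as it stands.
- The arm moves only by the tool servo_tool, never from a script. Its argument "plan" is a list of rows, each a list of 3 entries, a list of its own where there are three numbers: the gripper's target within -1 to 1 (shut at 1, half-way at 0, fully open at -1), then the shift along the tool's x, y, z as a fraction of full scale, then the turn about the tool's z as a fraction of full scale. A call has 1 to 12 rows; each row is the pose to reach, as a shift and turn from the pose commanded when the call began, along the tool's axes at that moment, turning the shorter way round; what a row does not reach only later rows make up. Full scale, the value 1, is 15 cm for a shift and pi rad for a turn. A row lasts 1/10 s, in which the tool goes at most 50 mm and 8.59 degrees, less where a joint would pass 70% of its speed; a pose out of reach is approached as far as the arm can. A call with a number of a shift or a turn outside -1 to 1 is refused whole. A call with a gripper value outside its range is refused whole. The fingers move at their own pace and stop on an object; the grip force is fixed at half the most. Time passes only in rows, so rows that repeat a pose let the fingers close. It gives the time, the measured TCP pose, the force, the opening and the grip force at its end, in the units of the state.
- r.read_state(): the state, without advancing time (a new reading comes with each control period).
- r.camera(name): name is "scene" or "top" or "wrist"; returns a dict with "image" (400x640x3 uint8, red, green, blue), "intrinsics" (3x3 intrinsics, pixels), "camera_from_world" (4x4, takes a point from world to camera coordinates). Camera axes: x right, y up, looking along -z (the intrinsics and any distortion apply to the point x, -y, -z); pixel columns grow to the right and rows downward; lengths in m; the calibration is good to about 2 mm. A picture is of the moment at which its call begins. There is no depth.
- r.hand_in(): hands the job in; it is judged then, once.
The state is a dict: "clock": time; "joint_pos": joint angles; "joint_vel": joint speeds; "tau": joint torques, N m; "tool_pos": TCP position; "eef_rot": TCP orientation; "contact_force": force on the tool from outside, world axes, zero at the start; "wrist_torque": the same for the moment, N m; "opening": finger opening in m; "finger_force": force on a finger pad.
Only numpy, scipy, OpenCV 4.12 (cv2) and the standard library are available. Lean on these libraries where they do the work, as an engineer would, in place of code of your own. Each camera call takes 0.05 s, during which the arm holds its last target. There are 200 camera calls.

## Working session

There is one attempt and no reset: what is moved stays moved. The work goes in short steps, Python scripts to look and compute and a tool call to move; the robot and the scene stay as the last step left them, time stands still between calls to the robot, and variables do not carry over. Pictures are saved under pics/ and viewed, at most 10 in all, crops included, and the job is handed in when it is done.

Besides the shell and the picture viewer there is one more tool, called after "Emit:" by a JSON object that holds its "fn" and its "kwargs". servo_tool: Moves the arm, as the interface text tells. Its arguments: {"type":"object","properties":{"plan":{"type":"array","items":{"type":"array"}}},"required":["plan"]}

```bash
ls; mkdir -p pics; python3 - <<'E'
from bench import r
import cv2
s=r.read_state(); print({k:s[k] for k in('clock','tool_pos','eef_rot','contact_force','opening')})
import pickle
for n in('top','scene'):
    c=r.camera(n); cv2.imwrite(f'pics/{n}0.png',c['image'][:,:,::-1]); pickle.dump(c,open(f'{n}0.pkl','wb'))
    print(c['intrinsics'],c['camera_from_world'])
E
```

```text
pics
{'clock': 0.0, 'tool_pos': array([0.27886194, 0.55881856, 0.24752029]), 'eef_rot': array([ 2.29381848e-01,  9.73336207e-01, -7.62539952e-04, -1.24195441e-04]), 'contact_force': array([0.22519977, 0.27948625, 0.27214315]), 'opening': 0.08552303736288662}
[[486.83817957   0.         315.24606317]
 [  0.         486.83817957 196.55832562]
 [  0.           0.           1.        ]] [[ 0.01914238 -0.99972461  0.01357443  0.02920487]
 [ 0.98242162  0.02132918  0.18545302 -0.50347879]
 [-0.18569148  0.0097858   0.98255937 -1.57250496]
 [ 0.          0.          0.          1.        ]]
[[414.48258955   0.         310.15232305]
 [  0.         414.48258955 201.42906518]
 [  0.           0.           1.        ]] [[-0.67275327 -0.73965639  0.01764804  0.37352063]
 [ 0.53499491 -0.4698505   0.70215451 -0.29247071]
 [-0.51106113  0.48181836  0.71180586 -1.46364465]
 [ 0.          0.          0.          1.        ]]
```

View pics/top0.png

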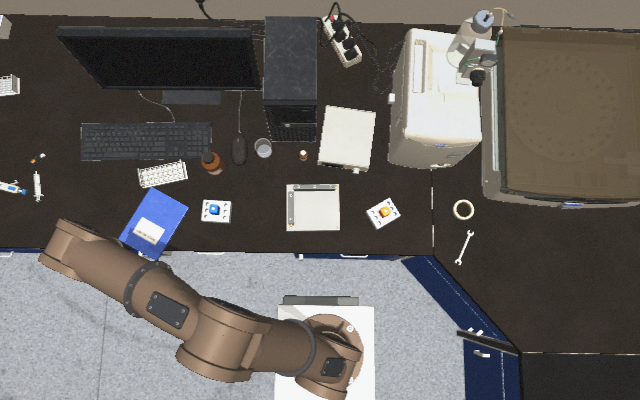

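View pics/scene0.png

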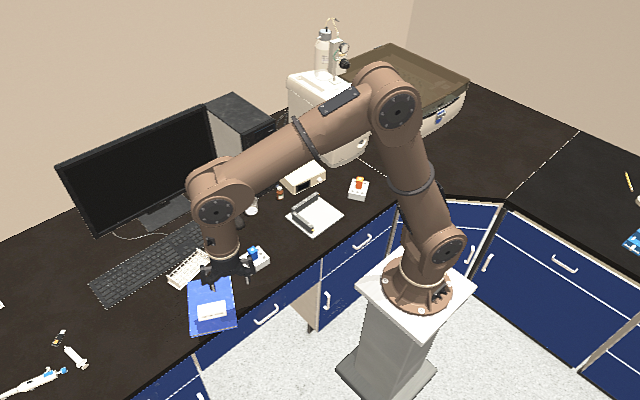

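The top view shows the nest at about (313,207), with the fence corner at its upper left (world +x, +y). The orange block is at (384,212), rotated, and the blue block is at (216,211). I'll enlarge this area.

```bash
cat > h.py <<'E'
import numpy as np, cv2, pickle
def ray(c,u,v,z):
    K=c['intrinsics'];T=c['camera_from_world'];R,t=T[:3,:3],T[:3,3]
    d=R.T@np.array([(u-K[0,2])/K[0,0],-(v-K[1,2])/K[1,1],-1]); o=-R.T@t
    return o+d*(z-o[2])/d[2]
def proj(c,p):
    T=c['camera_from_world'];q=T[:3,:3]@np.array(p)+T[:3,3];K=c['intrinsics']
    return np.array([K[0,0]*q[0]/-q[2]+K[0,2],K[1,1]*-q[1]/-q[2]+K[1,2]])
E
python3 - <<'E'
from h import *
c=pickle.load(open('top0.pkl','rb'))
im=c['image'][:,:,::-1]
cv2.imwrite('pics/c1.png',cv2.resize(im[175:240,278:408],None,fx=6,fy=6,interpolation=cv2.INTER_CUBIC))
a=im.astype(int); m=((a[:,:,2]-a[:,:,0])>90)&(a[:,:,2]>150); m=m.astype(np.uint8)
n,l,s,ce=cv2.connectedComponentsWithStats(m); print(s,ce)
print(ray(c,384,212,.05))
E
```

```text
[[     0      0    640    400 255917]
 [   330     16      4      4     10]
 [    32    160      3      3      8]
 [   336    186      1      2      2]
 [   380    206     10     11     60]
 [   290    224      2      2      3]] [[319.49341388 199.50542559]
 [331.5         17.5       ]
 [ 32.875      160.875     ]
 [336.         186.5       ]
 [384.7        211.01666667]
 [290.66666667 224.66666667]]
[ 0.45517576 -0.18879245  0.05      ]
```

View pics/c1.png

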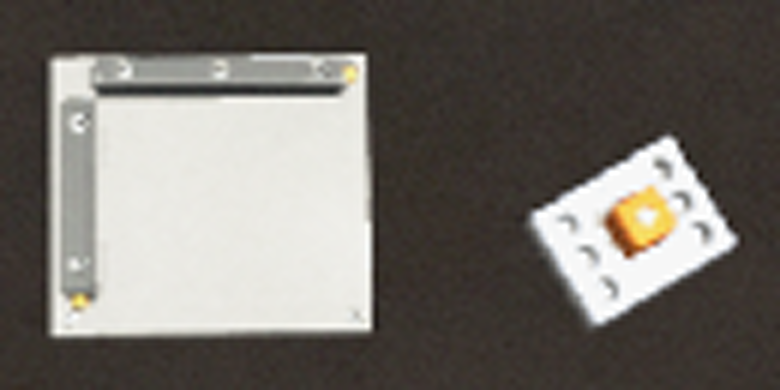

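The crop shows the block's top corners at (533,212), (672,137), (738,240) and (596,326). The plate corners are at (50,58), (366,54), (373,330) and (50,335).

```bash
python3 - <<'E'
from h import *
c=pickle.load(open('top0.pkl','rb'))
def f(P,z): return np.array([ray(c,278+(x+.5)/6-.5,175+(y+.5)/6-.5,z) for x,y in P])
for P,z in(([(533,212),(672,137),(738,240),(596,326)],.034),([(50,58),(366,54),(373,330),(50,335)],.01)):
    Q=f(P,z); print(Q.round(4),Q.mean(0)); d=np.roll(Q,-1,0)-Q; print(np.linalg.norm(d,axis=1),np.degrees(np.arctan2(d[:,1],d[:,0])))
from bench import r
from scipy.spatial.transform import Rotation as R
s=r.read_state(); print(R.from_quat(s['eef_rot']).as_matrix().round(4))
E
```

```text
[[ 0.4635 -0.1325  0.034 ]
 [ 0.5077 -0.2104  0.034 ]
 [ 0.4502 -0.2466  0.034 ]
 [ 0.4004 -0.1673  0.034 ]] [ 0.45545753 -0.18919996  0.034     ]
[0.08959454 0.06799442 0.0936456  0.07207484] [ -60.45165347 -147.77951944  122.08832105   28.92103076]
[[ 0.5504  0.1401  0.01  ]
 [ 0.5567 -0.0399  0.01  ]
 [ 0.3985 -0.0454  0.01  ]
 [ 0.392   0.1353  0.01  ]] [0.4743905  0.04752997 0.01      ]
[0.18013977 0.15822768 0.18089298 0.158462  ] [ -87.99360472 -177.99104265   92.08005655    1.73666315]
[[-8.948e-01  4.465e-01 -5.000e-04]
 [ 4.465e-01  8.948e-01 -1.300e-03]
 [-1.000e-04 -1.400e-03 -1.000e+00]]
```

Emit:
{"fn": "servo_tool", "kwargs": {"plan": [[-1,[-0.27,-0.33,0],0],[-1,[-0.54,-0.66,0],0],[-1,[-0.82,-0.98,0],0],[-1,[-0.82,-0.98,0],0],[-1,[-0.82,-0.98,0],0]]}}

```text
clock: 0.6
tool_pos: [0.3255, 0.3667, 0.2482]
eef_rot: [0.233, 0.973, -0.001, 0.0]
contact_force: [0.3, 1.8, 0.1]
opening: 0.0856
finger_force: 0.0
```

Emit:
{"fn": "servo_tool", "kwargs": {"plan": [[-1,[-0.27,-0.33,0],0],[-1,[-0.54,-0.66,0],0],[-1,[-0.82,-0.98,0],0],[-1,[-0.82,-0.98,0],0],[-1,[-0.82,-0.98,0],0]]}}

```text
clock: 1.1
tool_pos: [0.3688, 0.1812, 0.2483]
eef_rot: [0.233, 0.972, -0.001, 0.0]
contact_force: [-0.1, 0.2, 0.4]
opening: 0.0856
finger_force: 0.0
```

Emit:
{"fn": "servo_tool", "kwargs": {"plan": [[-1,[-0.27,-0.33,0],0],[-1,[-0.54,-0.66,0],0],[-1,[-0.82,-0.98,0],0],[-1,[-0.82,-0.98,0],0],[-1,[-0.82,-0.98,0],0]]}}

```text
clock: 1.6
tool_pos: [0.4133, -0.0047, 0.2486]
eef_rot: [0.233, 0.973, -0.001, 0.001]
contact_force: [-0.0, 1.4, 0.3]
opening: 0.0855
finger_force: 0.0
```

Emit:
{"fn": "servo_tool", "kwargs": {"plan": [[-1,[-0.27,-0.33,0],0.045],[-1,[-0.54,-0.66,0],0.09],[-1,[-0.82,-0.98,0],0.13],[-1,[-0.82,-0.98,0],0.18],[-1,[-0.82,-0.98,0],0.18],[-1,[-0.82,-0.98,0],0.18],[-1,[-0.82,-0.98,0],0.18],[-1,[-0.82,-0.98,0],0.18]]}}

```text
clock: 2.4
tool_pos: [0.4569, -0.1848, 0.2482]
eef_rot: [0.49, 0.872, 0.0, -0.0]
contact_force: [-0.2, -0.3, 0.6]
opening: 0.0857
finger_force: 0.0
```

```bash
python3 - <<'E'
from h import *
from bench import r
c=r.camera('wrist'); pickle.dump(c,open('w1.pkl','wb')); cv2.imwrite('pics/w1.png',c['image'][:,:,::-1]); print(proj(c,[.4555,-.189,.082]))
print(c['camera_from_world'],c['intrinsics'][0,0])
E
```

```text
[320.66157417 187.83988256]
[[ 8.54895876e-01  5.18798679e-01 -9.85596592e-04 -2.92897548e-01]
 [-4.93736986e-01  8.13012009e-01 -3.08602109e-01  4.15448950e-01]
 [-1.59301064e-01  2.64309296e-01  9.51190710e-01 -2.58535727e-01]
 [ 0.00000000e+00  0.00000000e+00  0.00000000e+00  1.00000000e+00]] 295.3009482147147
```

View pics/w1.png

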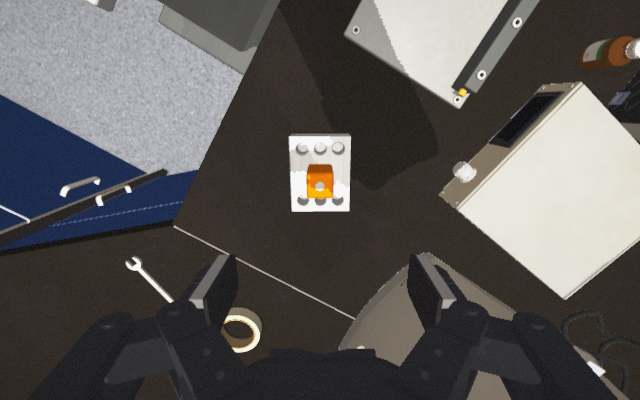

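The wrist view shows the orange block squared up with the jaws. Its top corners are about (290,136), (351,135), (349,211) and (291,211), and the post top is near (320,185), as predicted. I'll run a second measurement from these corners.

```bash
python3 - <<'E'
from h import *
c=pickle.load(open('w1.pkl','rb'))
Q=np.array([ray(c,u,v,.034) for u,v in((290,136),(351,135),(350,211),(291,211))]); d=np.roll(Q,-1,0)-Q
print(Q.mean(0),np.linalg.norm(d,axis=1),np.degrees(np.arctan2(d[:,1],d[:,0])))
a=c['image'].astype(int); m=((a[:,:,0]-a[:,:,2])>90)&(a[:,:,0]>200)&(a[:,:,1]>110); m[:150]=0;m[215:]=0;m[:,:295]=0;m[:,345:]=0
v,u=np.nonzero(m);print(u.min(),u.max(),v.min(),v.max())
from bench import r; s=r.read_state();p=s['tool_pos'];print(p)
from scipy.spatial.transform import Rotation as R
print(R.from_quat(s['eef_rot']).as_matrix().T@(np.array([*Q.mean(0)[:2],.057])-p), R.from_quat(s['eef_rot']).as_matrix().T@(np.array([.4555,-.189,.057])-p))
E
```

```text
[ 0.45382461 -0.18718598  0.034     ] [0.06899154 0.09150209 0.07232625 0.09041599] [  32.1803075   -57.79439797 -148.72741638  120.0980207 ]
307 332 174 198
[ 0.45686707 -0.18501871  0.2482569 ]
[-0.0004043  -0.00379703  0.19125526] [-0.0028243 -0.0033059  0.1912538]
```

Emit:
{"fn": "servo_tool", "kwargs": {"plan": [[-1,[-0.01,-0.024,0.25],0],[-1,[-0.01,-0.024,0.5],0],[-1,[-0.01,-0.024,0.75],0],[-1,[-0.01,-0.024,1.0],0],[-1,[-0.01,-0.024,1.0],0]]}}

```text
clock: 2.95
tool_pos: [0.4518, -0.1877, 0.095]
eef_rot: [0.491, 0.871, -0.001, -0.004]
contact_force: [-0.1, -0.4, -0.5]
opening: 0.0852
finger_force: 0.0
```

Emit:
{"fn": "servo_tool", "kwargs": {"plan": [[-1,[0,0,0.1],0],[-1,[0,0,0.2],0],[-1,[0,0,0.275],0],[-1,[0,0,0.275],0],[-1,[0,0,0.275],0],[1,[0,0,0.275],0],[1,[0,0,0.275],0],[1,[0,0,0.275],0],[1,[0,0,0.275],0],[1,[0,0,0.275],0],[1,[0,0,0.275],0],[1,[0,0,0.275],0]]}}

```text
clock: 4.15
tool_pos: [0.4548, -0.1897, 0.0574]
eef_rot: [0.492, 0.871, 0.0, 0.0]
contact_force: [0.5, 0.4, 5.9]
opening: 0.0274
finger_force: 63.0
```

Emit:
{"fn": "servo_tool", "kwargs": {"plan": [[1,[0,0,-0.1],0],[1,[0,0,-0.3],0],[1,[0,0,-0.5],0],[1,[0,0,-0.5],0],[1,[0,0,-0.5],0.08],[1,[0,0,-0.5],0.12],[1,[0,0,-0.5],0.161],[1,[0,0,-0.5],0.161],[1,[0,0,-0.5],0.161],[1,[0,0,-0.5],0.161]]}}

```text
clock: 5.15
tool_pos: [0.4538, -0.1894, 0.1312]
eef_rot: [0.693, 0.721, -0.0, -0.001]
contact_force: [0.1, 0.0, -3.7]
opening: 0.027
finger_force: 61.9
```

```bash
python3 - <<'E'
from h import *
from bench import r
from scipy.spatial.transform import Rotation as R
s=r.read_state();M=R.from_quat(s['eef_rot']).as_matrix();p=s['tool_pos'];print(p,M.round(3),s['contact_force'])
n=R.from_euler('z',1.95,degrees=True).as_matrix()
g=np.array([.4744,.0475,0])+n@[.02-.012,.02-.012,.135]
print(M.T@(g-p)/.15, np.degrees(np.arctan2(M[1,1],M[0,1])))
c=r.camera('wrist'); pickle.dump(c,open('w2.pkl','wb')); cv2.imwrite('pics/w2.png',c['image'][:,:,::-1])
E
```

```text
[ 0.45382377 -0.1894057   0.13122728] [[-0.039  0.999 -0.002]
 [ 0.999  0.039  0.   ]
 [ 0.    -0.002 -1.   ]] [ 0.08206622  0.02564628 -3.68964306]
[ 1.62595642  0.25182003 -0.0251301 ] 2.2208232054548183
```

View pics/w2.png

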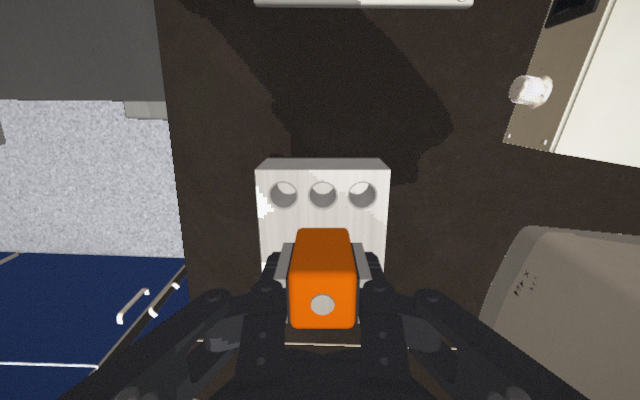

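The wrist view shows the block held squarely by its post at about (322,280). Next I'll carry it over the nest, stopping 12 mm short of both fences.

Emit:
{"fn": "servo_tool", "kwargs": {"plan": [[1,[0.15,0.05,0],0],[1,[0.4,0.12,0],0],[1,[0.65,0.2,0],0],[1,[0.85,0.25,0],0],[1,[0.95,0.25,0],0],[1,[0.95,0.25,0],0]]}}

```text
clock: 5.8
tool_pos: [0.4866, -0.043, 0.1316]
eef_rot: [0.692, 0.722, 0.0, -0.001]
contact_force: [-0.2, 0.1, -5.1]
opening: 0.0276
finger_force: 61.9
```

Emit:
{"fn": "servo_tool", "kwargs": {"plan": [[1,[0.15,0,0],0],[1,[0.35,0,0],0],[1,[0.5,0,0],0],[1,[0.6,0,0],0],[1,[0.67,0,0],0],[1,[0.67,0,0],0],[1,[0.67,0,0],0],[1,[0.67,0,0],0]]}}

```text
clock: 6.6
tool_pos: [0.4831, 0.0532, 0.1321]
eef_rot: [0.695, 0.719, -0.0, 0.0]
contact_force: [1.2, -0.7, -4.6]
opening: 0.0275
finger_force: 61.9
```

```bash
python3 - <<'E'
from h import *
from bench import r
from scipy.spatial.transform import Rotation as R
s=r.read_state();M=R.from_quat(s['eef_rot']).as_matrix();p=s['tool_pos'];print(p,M.round(3),s['contact_force'])
n=R.from_euler('z',1.95,degrees=True).as_matrix()
print((n.T@(p-[.4744,.0475,0])), np.degrees(np.arctan2(M[1,1],M[0,1])))
c=r.camera('wrist'); pickle.dump(c,open('w3.pkl','wb')); cv2.imwrite('pics/w3.png',c['image'][:,:,::-1])
E
```

```text
[0.48307105 0.05315814 0.1321371 ] [[-0.035  0.999  0.   ]
 [ 0.999  0.035 -0.   ]
 [-0.     0.    -1.   ]] [ 1.2234913  -0.73075282 -4.62818314]
[0.00885856 0.00535981 0.1321371 ] 2.0057725804861297
```

View pics/w3.png

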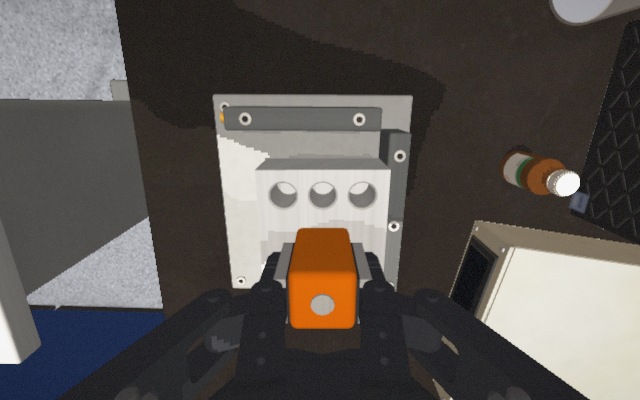

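The block is over the plate, clear of the short fence (image top) and the long fence (right). By dead reckoning the gaps are about 11 and 15 mm. I'll lower it to just above the plate.

Emit:
{"fn": "servo_tool", "kwargs": {"plan": [[1,[0,0,0.1],0],[1,[0,0,0.2],0],[1,[0,0,0.3],0],[1,[0,0,0.36],0],[1,[0,0,0.4],0],[1,[0,0,0.41],0],[1,[0,0,0.42],0],[1,[0,0,0.42],0],[1,[0,0,0.42],0]]}}

```text
clock: 7.55
tool_pos: [0.4833, 0.0546, 0.0694]
eef_rot: [0.694, 0.72, 0.0, 0.0]
contact_force: [-0.9, -0.6, -5.1]
opening: 0.0275
finger_force: 61.7
```

Emit:
{"fn": "servo_tool", "kwargs": {"plan": [[1,[0,0,0.007],0],[1,[0,0,0.013],0],[1,[0,0,0.013],0],[1,[0,0,0.013],0]]}}

```text
clock: 7.95
tool_pos: [0.4833, 0.0546, 0.0674]
eef_rot: [0.694, 0.72, 0.0, 0.0]
contact_force: [-0.5, 0.1, 3.1]
opening: 0.0272
finger_force: 62.9
```

Emit:
{"fn": "servo_tool", "kwargs": {"plan": [[1,[0,0.015,0],0],[1,[0,0.03,0],0],[1,[0,0.045,0],0],[1,[0,0.055,0],0],[1,[0,0.055,0],0],[1,[0,0.055,0],0]]}}

```text
clock: 8.55
tool_pos: [0.4841, 0.0547, 0.0676]
eef_rot: [0.694, 0.72, -0.003, -0.006]
contact_force: [-31.0, -0.6, 50.1]
opening: 0.0273
finger_force: 68.9
```

Emit:
{"fn": "servo_tool", "kwargs": {"plan": [[1,[0.02,0,0],0],[1,[0.04,0,0],0],[1,[0.06,0,0],0],[1,[0.07,0,0],0],[1,[0.07,0,0],0],[1,[0.07,0,0],0]]}}

```text
clock: 9.15
tool_pos: [0.4911, 0.0646, 0.0674]
eef_rot: [0.694, 0.72, -0.0, 0.0]
contact_force: [-2.2, -4.7, 7.3]
opening: 0.0272
finger_force: 63.5
```

Emit:
{"fn": "servo_tool", "kwargs": {"plan": [[1,[0,0,-0.004],0],[1,[0,0.005,-0.004],0],[1,[0,0.01,-0.004],0],[1,[0,0.01,-0.004],0],[1,[0,0.01,-0.004],0]]}}

```text
clock: 9.65
tool_pos: [0.4924, 0.0655, 0.0676]
eef_rot: [0.694, 0.72, 0.0, -0.0]
contact_force: [0.3, 0.3, -4.4]
opening: 0.0273
finger_force: 61.9
```

Emit:
{"fn": "servo_tool", "kwargs": {"plan": [[1,[0,0.004,0],0],[1,[0,0.007,0],0],[1,[0,0.01,0],0],[1,[0,0.01,0],0],[1,[0,0.01,0],0]]}}

```text
clock: 10.15
tool_pos: [0.4939, 0.0654, 0.0677]
eef_rot: [0.694, 0.72, 0.0, 0.0]
contact_force: [0.1, -0.2, -4.9]
opening: 0.0272
finger_force: 61.9
```

Emit:
{"fn": "servo_tool", "kwargs": {"plan": [[1,[0.004,0,0],0],[1,[0.008,0,0],0],[1,[0.012,0,0],0],[1,[0.012,0,0],0],[1,[0.012,0,0],0]]}}

```text
clock: 10.65
tool_pos: [0.4938, 0.0672, 0.0677]
eef_rot: [0.694, 0.72, 0.0, 0.0]
contact_force: [-0.2, -0.5, -4.8]
opening: 0.0278
finger_force: 62.0
```

Nothing has touched yet, so I'll step in further.

Emit:
{"fn": "servo_tool", "kwargs": {"plan": [[1,[0,0.004,0],0],[1,[0,0.008,0],0],[1,[0,0.008,0],0],[1,[0,0.008,0],0]]}}

```text
clock: 11.05
tool_pos: [0.4941, 0.0673, 0.0675]
eef_rot: [0.694, 0.72, -0.001, -0.001]
contact_force: [-6.1, -0.1, -1.9]
opening: 0.0273
finger_force: 62.2
```

Emit:
{"fn": "servo_tool", "kwargs": {"plan": [[1,[0.004,0,0],0],[1,[0.008,0,0],0],[1,[0.008,0,0],0],[1,[0.008,0,0],0]]}}

```text
clock: 11.45
tool_pos: [0.4941, 0.0675, 0.0675]
eef_rot: [0.694, 0.72, -0.001, -0.0]
contact_force: [-5.0, -3.2, -2.3]
opening: 0.0275
finger_force: 62.2
```

Emit:
{"fn": "servo_tool", "kwargs": {"plan": [[1,[0.004,0,0.003],0],[1,[0.008,0.004,0.003],0],[1,[0.008,0.004,0.003],0],[1,[0.008,0.004,0.003],0],[1,[0.008,0.004,0.003],0]]}}

```text
clock: 11.95
tool_pos: [0.4942, 0.0675, 0.0674]
eef_rot: [0.695, 0.719, -0.001, -0.0]
contact_force: [-8.2, -7.6, 8.5]
opening: 0.0273
finger_force: 63.6
```

```bash
python3 - <<'E'
from h import *
from bench import r
s=r.read_state();print(s['tool_pos'],s['eef_rot'],s['contact_force'],s['wrist_torque'])
c=r.camera('wrist'); cv2.imwrite('pics/w4.png',c['image'][:,:,::-1])
c=r.camera('top');im=c['image'][:,:,::-1]
cv2.imwrite('pics/t4.png',cv2.resize(im[170:245,270:370],None,fx=6,fy=6,interpolation=cv2.INTER_CUBIC))
E
```

```text
[0.49416934 0.0674785  0.06742419] [ 6.94763865e-01  7.19236669e-01 -1.31983292e-03 -2.11505118e-04] [-8.15911181 -7.5536742   8.49466321] [-1.53990003  2.12854602 -0.10402491]
```

View pics/w4.png

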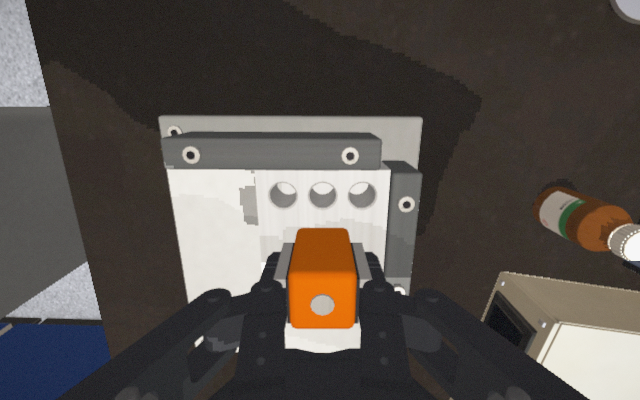

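View pics/t4.png

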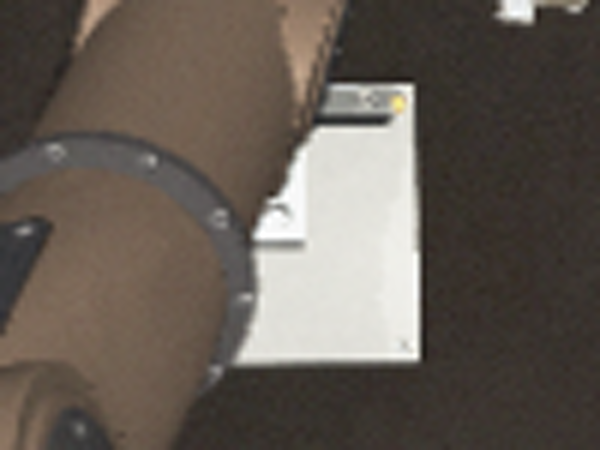

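The wrist view shows the block against both fences: its end meets the short fence at row 168 and its side meets the long fence at column 388. I'll push slightly harder for margin and let it settle.

Emit:
{"fn": "servo_tool", "kwargs": {"plan": [[1,[0.004,0.003,0],0],[1,[0.004,0.003,0],0],[1,[0.004,0.003,0],0],[1,[0.004,0.003,0],0],[1,[0.004,0.003,0],0],[1,[0.004,0.003,0],0],[1,[0.004,0.003,0],0],[1,[0.004,0.003,0],0]]}}

```text
clock: 12.85
tool_pos: [0.4942, 0.0675, 0.0674]
eef_rot: [0.695, 0.719, -0.002, -0.0]
contact_force: [-11.0, -10.2, 10.1]
opening: 0.0271
finger_force: 63.9
```

```bash
python3 -c "
from bench import r
print(r.hand_in())"
```

```text
the job is handed in; nothing more can be done
None
```

The orange block is in the nest corner, seated against both fences and still gripped, with the wrist sensor reading about 11 N toward the long fence and 10 N toward the short one; the job is handed in, but no verdict was returned.

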